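# Set and lock the flow, then hold the cap on the leak-test port

## Task

Start the anaesthetic machine's leak test: turn the flow knob until its pointer lines up with the raised mark beside it, then slide the lock hood over the knob as far as it goes. Then take the test cap (the one with the wide flange), set it centred and upright on the sprung plunger of the test port and press it down until its flange lies flat on the steel stop ring, firmly but without forcing it (well under 60 N), and finish while still gripping it and pressing it against the ring. Leave the other things on the table where they are.

Things in the scene. Friction and masses are not known exactly. Their poses are not given: they have to be found in the camera images.
- console: white flow console fixed to the table, 110 (x) by 235 (y) by 35 mm high. Origin: centre of its underside. The knob axis is at y = -60 mm; the lock hood is parked over y = +50 mm and slides along the console's -y to the knob. The console may stand on either side of the table, turned up to 0.3 rad
- flow_knob (a joint): angle of the flow knob, rad, 0 to 1.9, grows clockwise seen from above. At 0 its pointer points along the console's +y (towards the parked hood), at pi/2 along the console's +x. Stays where it is left (friction about 0.06 N m)
- knob_grip (a point): on the knob's axis, 61 mm above the table, at the height to grip. The knob is a black upright bar 40 mm long, 12 mm thick, 28 mm high (from 43 to 71 mm above the table), on a round skirt 44 mm wide whose top is 45 mm above the table. Its x axis is the pointer direction (along the bar), z up
- knob_pointer (a point): tip of the pointer, a narrow 5 mm nose at one end of the bar, 28 mm from the knob's axis, 61 mm above the table; x axis = pointer direction
- mark: the set mark; its origin lies on the knob's axis on the console's top (35 mm above the table) and its x axis points from the knob's axis towards the mark, so the knob is set when the pointer's x axis has the same direction. It does not move
- mark_tab (a point): the visible mark: a small dark raised tab 12 by 6 by 5 mm on the console beside the knob, 35 mm from the knob's axis
- lock_hood (a joint): travel of the lock hood, m, 0 parked to 0.11 fully over the knob; stays where it is left (friction about 2 N)
- hood_tab (a point): middle of the upright tab on top of the lock hood, 101 mm above the table; the tab is 44 mm (console x) by 14 mm thick (console y), from 83 mm to 113 mm above the table. The hood is an aluminium tunnel, 94 mm (x) by 70 mm (y), its roof 83 mm above the table, open at both ends so it passes over the knob. Axes as the console's
- port: white leak-test port block fixed to the table, 85 by 85 by 28 mm high, with the stop ring and plunger upright on its middle. Origin: centre of its underside. It stands on the other side of the table from the console
- stop_ring: fixed upright steel ring on the port block, 46 mm outside and 31 mm inside diameter, its flat top 48 mm above the table: the hard stop. Origin: centre of its underside, 28 mm above the table
- ring_top (a point): centre of the stop ring's top, 48 mm above the table
- plunger (a joint): how far the plunger is pressed down, m: 0 = up, 0.014 = level with the stop ring's top (it could go on to 0.020 but the ring stops the cap). Its spring pushes up with about 4 N at 0 and 9 N at 0.014 (350 N/m), so a steady push of about 12 to 25 N keeps the cap bearing on the ring; when the push slackens the spring lifts the cap off
- plunger_top (a point): middle of the top of the plunger, a steel pin 25 mm across in the ring; at rest 62 mm above the table, 14 mm above the stop ring
- test_cap_center (a point): centre of the test cap, half-way up (30 mm above its underside), z up the stem. Cap: 60 mm tall, flat round flange 52 mm across and 9 mm thick below, with a round steel stem 24 mm across from 9 mm to 60 mm above the underside; about 0.1 to 0.2 kg. It stands loose on the table, flange down
- test_cap: the same cap, origin at the centre of its underside
- narrow_plug: a bystander like the cap but narrower and shorter: flange 30 mm, stem 16 mm, 42 mm tall; origin at the centre of its underside. Not to be used
- tape_roll: bystander: paper tape roll 66 mm across, 22 mm high, lying flat
- needle_holder: bystander: steel needle holder, 155 mm long, lying flat, 8 mm high; nearer the robot than the cap
- scissors: bystander: scissors with yellow loops, 155 mm long, lying flat
- bowl: bystander: steel bowl 110 mm across, 45 mm high
- spray: bystander: white bottle 64 mm across, 160 mm high
Things that resemble listed ones, but are neither listed nor needed, are in the scene too. Leave any green or red look-alike of the test_cap alone.

How it is judged:
On the way, in this order (a step that is already met when the one before it is completed fails the run):
1. the knob's pointer stands at the mark while the hood is still clear of it (angle between the x axis of knob_pointer and the x axis of mark, either way round below 0.14 rad and value of joint lock_hood below 0.03 m), for 0.2 s.
2. the hood is slid fully over the knob, which is still at the mark (angle between the x axis of knob_pointer and the x axis of mark, either way round below 0.14 rad and value of joint lock_hood above 0.102 m), for 0.2 s.
3. the cap is pressed down onto the stop ring (value of joint plunger above 0.0122 m and contact force between test_cap and stop_ring above 0.5 N and horizontal distance between test_cap_center and ring_top below 0.009 m and angle between test_cap_center's own z axis and vertical below 0.1 rad and contact force between the fingers and test_cap above 1 N), for 0.3 s.
At the end, for the whole second after the job is handed in: knob within 0.14 rad of the mark; hood at least 102 of 110 mm over it; gripper holding the cap on the port: plunger down 12.2 mm or more, flange on the stop ring with over 0.5 N, within 9 mm of centred, tilted under 0.10 rad, total push on the port under 50 N (all of step 2 and all of step 3 and contact force between test_cap and port below 50 N); the arm keeps its last pose, push and grip.
It fails at once if the cap is forced onto the port with over 60 N (contact force between test_cap and port above 60 N).
It fails at once if the plunger is pressed with the narrow plug (contact force between narrow_plug and port above 2 N).
It fails at once if another thing on the table is disturbed (moved over 30 mm) (distance of any of narrow_plug, tape_roll, needle_holder, scissors, bowl, spray from where it was at the start of the episode above 0.03 m).
It also fails if it takes over 72 s, if anything falls off the work surface, if the arm or the gripper's body presses on something with over 40 N, if the wrist force passes 120 N, or if a joint passes its speed limit or range.

## Robot

A 7-joint arm with a two-finger parallel gripper is mounted at the origin on the work surface. World frame = base frame: x ahead of the robot, y to its left, z up, the work surface at z = 0. Lengths are in m, angles in rad, forces in N, time in s.
With the tool pointing down it reaches from about 0.425 to 1.025 m from the base axis. Payload 9.4 kg.
Tool frame: the origin (TCP) lies midway between the tips of the shut fingers; the grasp point (between the pads) lies manip.grasp_offset behind it (manip.grasp_offset is the distance from the TCP to the grasp point, in m); z points along the fingers, y is the direction in which the jaws open and shut (so a half turn about z gives the same grasp; the last joint's range is limited). The gripper opens to 85 mm and grips with 20 to 120 N. Pads are 22 mm wide; open, the fingers measure 114 mm over their backs; the gripper's body (76 mm by 85 mm) begins 54 mm behind the grasp point. The pads swing forward as they close: fully open they stand 13 mm farther back than shut.
Start: joints at [1.233, 0.599, -0.003, 1.599, 0.002, 0.943, -0.08], TCP at [0.187, -0.7, 0.231] pointing down, gripper open.
Joint ranges: [-2.57, 2.57], [-0.35, 1.97], [-1.29, 1.29], [0.11, 2.56], [-1.05, 4.19], [0.11, 1.86], [-2.63, 2.63]. Speed limits (rad/s): [2.22, 2.22, 3.01, 3.01, 3.14, 3.14, 3.14].

## Interface

Orientations are given as a unit quaternion [x, y, z, w].
In Python, from bench import readout, snapshot, get_calibration, job_done, manip gives the robot as it stands. The module is installed in compiled form; this text tells all that it offers.
- The arm moves only by the tool drive_tool, never from a script. Its argument "steps" is a list of rows, each a list of 7 numbers: the finger opening in m, from 0 to 0.0854, then the shift along the tool's x, y, z in m, then the turn, a rotation vector about the tool's x, y, z in degrees. In form: [[claw, dx, dy, dz, ax, ay, az], ...]. A call has 1 to 5 rows; each row shifts and turns the commanded pose from where the row before left it, along the tool's axes as they then stand; what a row does not reach is not made up. A row lasts 1/12 s, in which the tool goes at most 41.7 mm and 7.16 degrees, less where a joint would pass 70% of its speed; a pose out of reach is approached as far as the arm can. A call is refused whole if a number of a shift passes 0.0417 or a number of a turn 7.16, either way. A call with a gripper value outside its range is refused whole. The fingers move at their own pace and stop on an object; "squeeze" is the grip in N (left out, the last holds). Time passes only in rows, so rows that do not move let the fingers close. It gives the time, the measured TCP pose, the force and the opening at its end, in the units of the state.
- readout.get_obs(): the state, without advancing time (a new reading comes with each control period).
- snapshot(name): name is "side" or "top"; returns (picture, depth): 420x560x3 uint8, red, green, blue; 420x560 float32, m along the optical axis (not along the pixel's ray), 0 where there is no reading.
- get_calibration(name): a dict with "intrinsics" (3x3 intrinsics, pixels), "R" (3x3) and "t" (3): a world point X has camera coordinates R X + t. Camera axes: x right, y down, z forward; pixel columns grow to the right and rows downward; lengths in m; the calibration is good to about 2 mm. A picture is of the moment at which its call begins. get_calibration takes no time and is no camera call.
- job_done(): hands the job in, once; it reports no verdict.
The state is a dict: "time_s": time; "qpos": joint angles; "joint_vel": joint speeds; "joint_efforts": joint torques, N m; "tcp_pos": TCP position; "eef_rot": TCP orientation; "wrist_force": force on the tool from outside, world axes, zero at the start; "moment": the same for the moment, N m; "gripper_width": finger opening in m.
Only numpy, scipy, OpenCV 4.12 (cv2) and the standard library are available. Lean on these libraries where they do the work, as an engineer would, in place of code of your own. Each camera call takes 0.05 s, during which the arm holds its last target.

## Working session

There is one attempt and no reset: what is moved stays moved. The work goes in short steps, Python scripts to look and compute and a tool call to move; the robot and the scene stay as the last step left them, time stands still between calls to the robot, and variables do not carry over. Pictures are saved under pics/ and viewed, and the job is handed in when it is done.

Besides the shell and the picture viewer there is one more tool, called after "Request:" as name(argument=value, ...) on one line, values as JSON. drive_tool: Moves the arm, as the interface text tells. Its arguments: {"type":"object","properties":{"steps":{"type":"array"},"squeeze":{"type":"number"}},"required":["steps"]}

```bash
mkdir -p pics
python3 - <<'E'
from bench import readout, snapshot, get_calibration, manip
import cv2,numpy as np
print(manip.grasp_offset, {k:np.round(v,4) for k,v in readout.get_obs().items()})
for n in("top","side"):
    p,d=snapshot(n); cv2.imwrite(f"pics/{n}0.png",p[:,:,::-1]); np.savez(f"pics/{n}0.npz",p=p,d=d)
    c=get_calibration(n); print(n,c)
E
```

```text
0.0187 {'time_s': np.float64(0.0), 'qpos': array([ 1.2333,  0.6002, -0.0025,  1.6001,  0.0018,  0.9429, -0.0798]), 'joint_vel': array([-0.0007,  0.001 ,  0.0006,  0.0019, -0.0021,  0.0012, -0.0007]), 'joint_efforts': array([-1.30000e-03, -7.76460e+01,  1.56380e+00, -2.58015e+01,
        1.23000e-02,  8.90000e-03, -0.00000e+00]), 'tcp_pos': array([ 0.1868, -0.7   ,  0.2304]), 'eef_rot': array([ 9.915e-01,  1.301e-01, -2.000e-04, -8.000e-04]), 'wrist_force': array([-0.0159,  0.0896,  0.9748]), 'moment': array([0.027 , 0.0261, 0.0124]), 'gripper_width': np.float64(0.0856)}
top {'intrinsics': array([[507.56450933,   0.        , 280.53252991],
       [  0.        , 507.56450933, 211.06828399],
       [  0.        ,   0.        ,   1.        ]]), 'R': array([[ 0.02562921, -0.9994366 , -0.02167092],
       [-0.98977809, -0.0223273 , -0.14085747],
       [ 0.14029426,  0.02505947, -0.98979268]]), 't': array([0.00555265, 0.58008041, 1.54604289])}
side {'intrinsics': array([[482.02807505,   0.        , 283.23851858],
       [  0.        , 482.02807505, 208.36746929],
       [  0.        ,   0.        ,   1.        ]]), 'R': array([[ 0.9992083 , -0.03782415,  0.01233298],
       [-0.01594076, -0.66466792, -0.74696884],
       [ 0.0364508 ,  0.74618087, -0.66474465]]), 't': array([-0.54618618,  0.06904521,  1.43219422])}
```

View pics/top0.png

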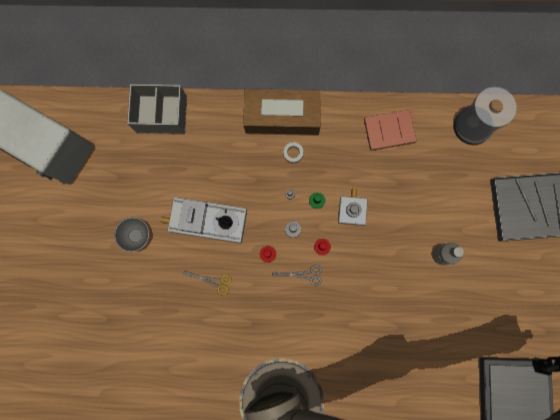

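View pics/side0.png

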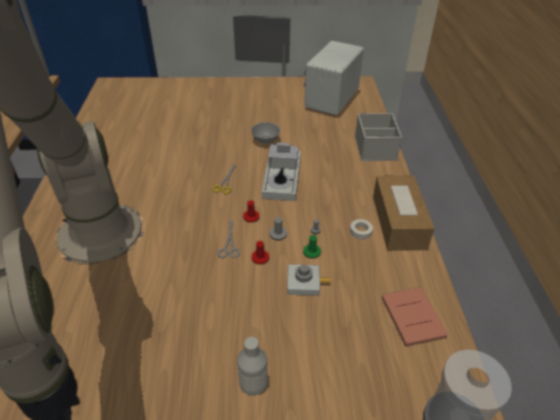

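The top view shows the console at about (207,220) with the hood on its left and the knob at (226,222). The port is at (353,210). The steel cap candidate is at (293,229) and the narrow plug at (290,195). Look-alikes: green at (317,200), red at (268,254) and (322,247). The grey one fits because it has a wide flange and is steel. I'll confirm with enlarged crops.

Run:
```python
import cv2,numpy as np
t=cv2.imread("pics/top0.png"); s=cv2.imread("pics/side0.png")
a=cv2.resize(t[190:250,155:255],(800,480),interpolation=cv2.INTER_CUBIC); cv2.imwrite("pics/c1.png",a)
a=cv2.resize(t[180:270,255:375],(800,600),interpolation=cv2.INTER_CUBIC); cv2.imwrite("pics/c2.png",a)
a=cv2.resize(s[140:300,220:380],(600,600),interpolation=cv2.INTER_CUBIC); cv2.imwrite("pics/c3.png",a)
```

```text
(no output)
```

View pics/c1.png

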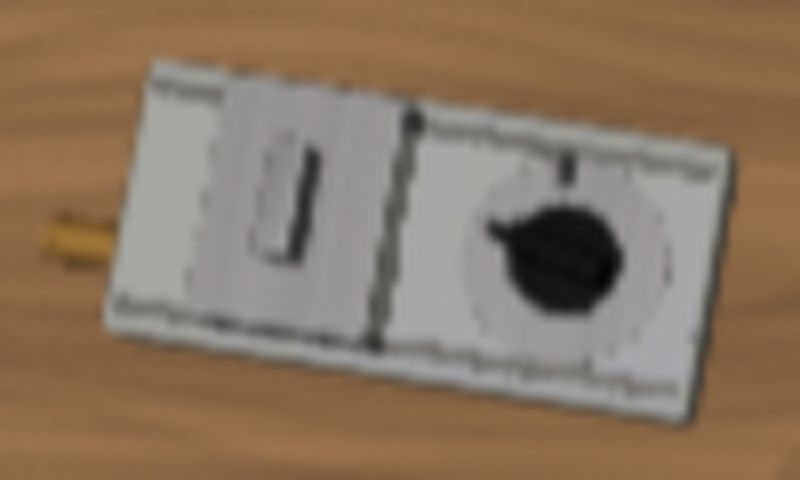

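View pics/c2.png

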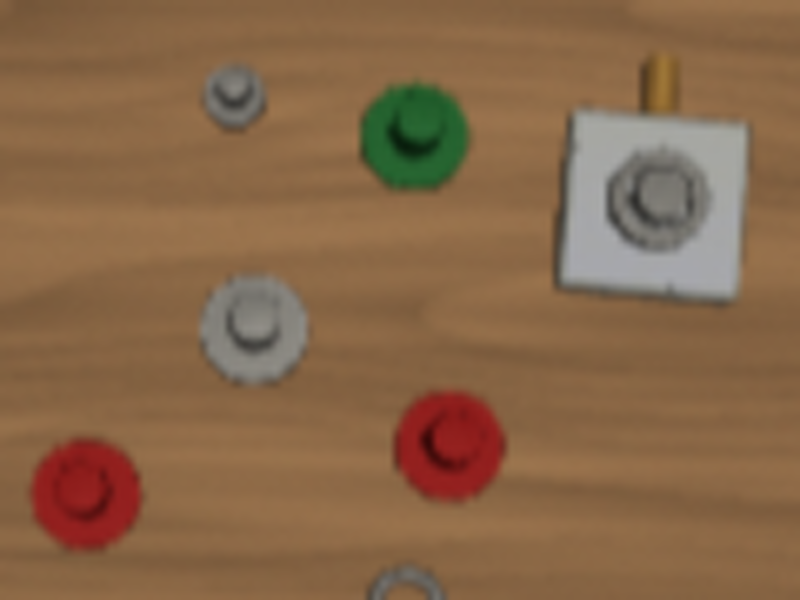

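View pics/c3.png

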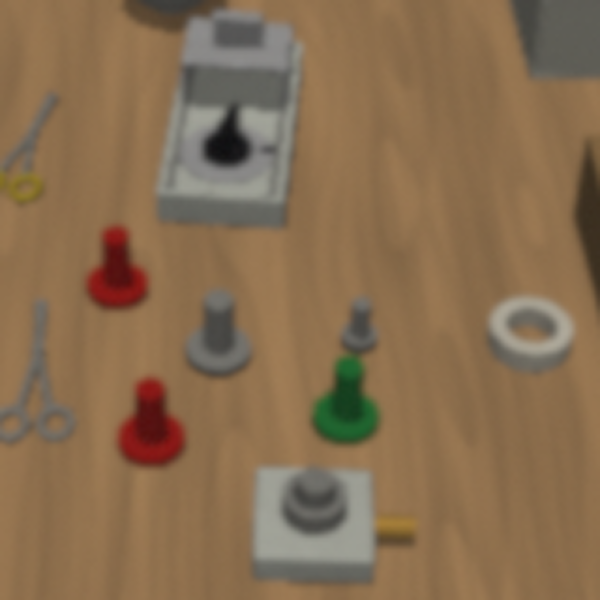

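The crops confirm it: the grey steel wide-flange piece at crop (253,328), top-view pixel (293,229), is the test cap. The small grey one at (290,194) is the narrow plug, and the green and red ones are look-alikes. The knob's nose points up-left, and the mark sits above the knob at about (226,211). Next I'll measure these.

```bash
cat > h.py <<'E'
import numpy as np,cv2
from bench import get_calibration, readout, snapshot
def ray(n,u,v,z):
    c=get_calibration(n); K,R,t=c["intrinsics"],c["R"],c["t"]
    C=-R.T@t; d=R.T@np.linalg.inv(K)@np.array([u,v,1.0])
    return C+d*(z-C[2])/d[2]
def proj(n,X):
    c=get_calibration(n); q=c["intrinsics"]@(c["R"]@np.array(X)+c["t"]); return q[:2]/q[2]
def load(n,i=0):
    f=np.load(f"pics/{n}{i}.npz"); return f["p"],f["d"]
def blob(mask,box):
    u0,v0,u1,v1=box; m=np.zeros(mask.shape,np.uint8); m[v0:v1,u0:u1]=mask[v0:v1,u0:u1]
    n,l,s,c=cv2.connectedComponentsWithStats(m); k=1+np.argmax(s[1:,4]); return (l==k).astype(np.uint8),c[k],s[k]
E
python3 - <<'E'
from h import *
np.set_printoptions(precision=4,suppress=True)
p,d=load("top"); hsv=cv2.cvtColor(p,cv2.COLOR_RGB2HSV)
grey=((hsv[...,1]<60)&(hsv[...,2]>60)).astype(np.uint8)
# console outline
for nm,box,z in(("console",(160,185,260,255),.035),("port",(330,188,375,232),.028)):
    m,c,s=blob(grey,box); m=cv2.morphologyEx(m,cv2.MORPH_CLOSE,np.ones((9,9)))
    cn=max(cv2.findContours(m,0,2)[0],key=cv2.contourArea)
    W=np.array([ray("top",*q[0],z)[:2] for q in cn],np.float32)
    r=cv2.minAreaRect(W*1000); print(nm,s,r, cv2.boxPoints(r))
for nm,box in(("cap",(275,215,312,245)),("plug",(280,185,300,203))):
    m,c,s=blob(grey,box); print(nm,c,s,ray("top",*c,.0)[:2])
s_,_=load("side"); hs=cv2.cvtColor(s_,cv2.COLOR_RGB2HSV)
blk=(hsv[...,2]<45).astype(np.uint8)
m,c,s=blob(blk,(210,205,238,235)); print("knob",c,s,ray("top",*c,.05))
ys,xs=np.nonzero(m); 
for y in range(ys.min(),ys.max()+1): print(y,''.join('#' if m[y,x] else '.' for x in range(xs.min(),xs.max()+1)),xs.min())
m,c,s=blob(blk,(222,206,230,216)); print("mark",c,s)
print(hsv[205:216,220:232,2])
E
```

```text
console [ 168  198   79   45 2443] ((548.5703125, 250.08660888671875), (236.11575317382812, 110.3672866821289), 82.47621154785156) [[478.4035 140.2708]
 [587.8206 125.8195]
 [618.7371 359.9025]
 [509.32   374.3537]]
port [339 196  28  29 721] ((589.1044921875, -206.46817016601562), (84.74850463867188, 85.58050537109375), 85.96640014648438) [[ 543.4396 -245.7275]
 [ 628.8081 -251.7474]
 [ 634.7694 -167.2088]
 [ 549.4009 -161.1889]]
cap [292.635 228.945] [285 222  16  15 200] [ 0.5289 -0.0195]
plug [289.661  193.9831] [286 190   9   9  59] [ 0.6419 -0.0074]
knob [224.7852 221.8593] [217 216  15  13 135] [0.5408 0.1917 0.05  ]
216 ......####..... 217
217 .....#######... 217
218 ..############. 217
219 ##############. 217
220 .############## 217
221 ..############# 217
222 ..############# 217
223 ..############# 217
224 ..############# 217
225 ...###########. 217
226 ....##########. 217
227 .....#######... 217
228 .......####.... 217Traceback (most recent call last):
  File "<stdin>", line 18, in <module>
  File "h.py", line 13, in blob
    n,l,s,c=cv2.connectedComponentsWithStats(m); k=1+np.argmax(s[1:,4]); return (l==k).astype(np.uint8),c[k],s[k]
                                                     ~~~~~~~~~^^^^^^^^^
    return _wrapfunc(a, 'argmax', axis=axis, out=out, **kwds)
    return bound(*args, **kwds)
ValueError: attempt to get argmax of an empty sequence
```

Run:
```python
from h import *
np.set_printoptions(precision=4,suppress=True,linewidth=180)
p,d=load("top"); v=p.max(2); 
print(v[205:218,218:234]); print(v[214:224,212:226])
s,_=load("side"); vs=s.max(2); print(vs[174:186,282:300])
ax=np.array([.5407,.1906])
psi=-.132; X=np.array([np.cos(psi),np.sin(psi)])
def cen(vv,u0,v0,u1,v1,bg):
    w=np.clip(bg-vv[v0:v1,u0:u1].astype(float),0,None); yy,xx=np.mgrid[v0:v1,u0:u1]; return (w*xx).sum()/w.sum(),(w*yy).sum()/w.sum()
def rep(n,c,z):
    q=ray(n,*c,z)[:2]-ax; a=np.arctan2(q[1],q[0]); print(n,c,q+ax,np.hypot(*q),"world ang",a,"knob angle",np.pi/2-(a-psi))
rep("top",(225.4,210.5),.039)
rep("side",(291.7,179.7),.039)
rep("top",(216.3,218.4),.061)
```

```text
[[156 157 154 151 145 139 137 138 132 137 133 128 120 120 123 122]
 [141 145 144 144 149 156 157 156 155 153 148 143 135 136 135 133]
 [119 117 118 119 126 138 141 140 145 149 150 153 156 157 158 154]
 [138 134 126 114 109 111 116 109 111 127 131 136 140 142 147 147]
 [164 162 147 133 124 111 108  80  81 120 131 123 120 121 120 125]
 [167 163 151 155 154 137 114  61  63 130 144 134 129 132 131 128]
 [163 157 142 151 156 151 121  63  67 143 151 148 148 149 150 135]
 [157 155 151 152 156 150 121  74  83 145 151 149 150 150 148 141]
 [152 155 152 154 156 152 134 114 123 149 151 149 149 150 149 151]
 [153 154 153 155 154 149 146 133 146 150 149 150 151 149 151 152]
 [155 152 152 150 130 114 111  93 112 117 125 144 149 150 152 152]
 [150 136 132 115  74  44  39  33  41  51  68 108 131 148 153 153]
 [120  90  81  46  29  21  22  21  22  24  28  46  87 141 154 152]]
[[167 167 166 161 150 153 153 154 153 155 154 149 146 133]
 [167 166 163 157 153 154 155 152 152 150 130 114 111  93]
 [167 165 155 152 142 150 150 136 132 115  74  44  39  33]
 [167 163 149 137 102 116 120  90  81  46  29  21  
[... 912 characters left out ...]
4 129 129 125 122 116 114 125 137 132 115 115 131]
 [ 31  38  54  76 104 125 134 136 135 132 125 120 129 140 131 115 120 134]
 [ 57  70  87 105 123 133 136 136 136 133 125 122 131 141 131 118 126 136]
 [ 95 105 118 127 133 136 137 137 137 135 128 122 131 140 132 121 129 137]
 [125 129 134 136 137 136 136 137 141 141 132 125 132 141 131 121 130 136]]
top (225.4, 210.5) [0.578  0.1927] 0.037335670062626426 world ang 0.056337546870296684 knob angle 1.3824587799245998
side (291.7, 179.7) [0.5807 0.1863] 0.04024025784161647 world ang -0.10747615052885197 knob angle 1.5462724773237486
top (216.3, 218.4) [0.5496 0.2169] 0.027765252687964172 world ang 1.2440790872921335 knob angle 0.1947172395027632
```

Run:
```python
from h import *
np.set_printoptions(precision=4,suppress=True,linewidth=180)
for n in("top","side"):
    print(n,"axis proj z.035/.045/.071",*[proj(n,[.5407,.1906,z]) for z in(.035,.045,.071)], "cam",-get_calibration(n)["R"].T@get_calibration(n)["t"])
s,_=load("side"); t,_=load("top")
a=cv2.resize(s[135:205,255:310],None,fx=8,fy=8,interpolation=cv2.INTER_CUBIC); cv2.imwrite("pics/c4.png",a[:,:,::-1])
m,c,st=blob((s.max(2)<70).astype(np.uint8),(268,158,296,192)); print(c,st)
for y in range(st[1],st[1]+st[3]): print(y,''.join('#' if m[y,x] else '.' for x in range(st[0],st[0]+st[2])),st[0])
g=cv2.cvtColor(s,cv2.COLOR_RGB2HSV)
mm,c,st=blob(((g[...,1]<50)&(g[...,2]>60)).astype(np.uint8),(255,135,306,203)); print(st)
cn=max(cv2.findContours(cv2.morphologyEx(mm,cv2.MORPH_CLOSE,np.ones((9,9))),0,2)[0],key=cv2.contourArea)
print(cv2.approxPolyDP(cn,2.5,True)[:,0].tolist())
```

```text
top axis proj z.035/.045/.071 [225.7471 222.4569] [225.3348 222.0763] [224.2384 221.064 ] cam [ 0.3571 -0.0202  1.6121]
side axis proj z.035/.045/.071 [279.3439 180.0128] [279.3654 177.5905] [279.422  171.1949] cam [ 0.4946 -1.0434  1.0104]
[280.1524 177.5619] [275 168  11  16 105]
168 .......#... 275
169 ......##... 275
170 ......##... 275
171 .....###... 275
172 .....###... 275
173 ....####... 275
174 ...#####... 275
175 ..#######.. 275
176 .#########. 275
177 ########### 275
178 ########### 275
179 ########### 275
180 ########### 275
181 ########### 275
182 .#########. 275
183 ...#####... 275
[ 262  142   38   58 1685]
[[271, 144], [262, 195], [264, 198], [294, 199], [299, 163], [297, 147], [279, 142]]
```

View pics/c4.png

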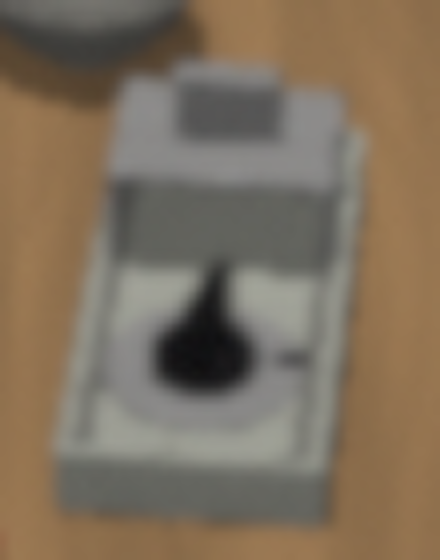

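The skirt centre agrees with the console fit, which puts the knob axis at about (0.541,0.191). The pointer's world angle is about 1.24 rad. The mark's is about 0.02 rad once I correct for the small per-view offset. I'll start moving towards the knob.

Request:
drive_tool(steps=[[0.05,0.04,0,0,0,0,0],[0.05,0.04,0,0,0,0,0],[0.05,0.04,0,0,0,0,0],[0.05,0.04,0,0,0,0,0],[0.05,0.04,0,0,0,0,0]], squeeze=40)

```text
time_s: 0.52
tcp_pos: [0.3817, -0.648, 0.2308]
eef_rot: [0.992, 0.13, -0.0, -0.0]
wrist_force: [0.1, -1.3, -0.8]
gripper_width: 0.0499
```

Request:
drive_tool(steps=[[0.05,0.01,-0.04,0,0,0,-7],[0.05,0.01,-0.04,0,0,0,-7],[0.05,0.01,-0.04,0,0,0,-7],[0.05,0.01,-0.04,0,0,0,-7],[0.05,0.01,-0.04,0,0,0,-7]])

```text
time_s: 0.93
tcp_pos: [0.3283, -0.4499, 0.2308]
eef_rot: [0.905, 0.426, 0.0, -0.0]
wrist_force: [0.4, -0.7, 0.7]
gripper_width: 0.0499
```

```bash
cat >> h.py <<'E'
from scipy.spatial.transform import Rotation as Ro
def go(x,y,z,th):
    o=readout.get_obs(); R=Ro.from_quat(o["eef_rot"]).as_matrix(); p=o["tcp_pos"]
    cur=np.arctan2(R[1,0],R[0,0])
    dt=R.T@(np.array([x,y,z])-p)
    rel=Ro.from_matrix(R.T@np.array([[np.cos(th),np.sin(th),0],[np.sin(th),-np.cos(th),0],[0,0,-1]])).as_rotvec(degrees=True)
    print("t %.2f"%o["time_s"],"p",np.round(p,4),"th %.3f"%cur,"F",np.round(o["wrist_force"],1),"M",np.round(o["moment"],2),"w %.4f"%o["gripper_width"],"\n q",np.round(o["qpos"],2),"\n shift mm",np.round(dt*1000,1),"turn deg",np.round(rel,2))
E
python3 -c "
from h import *
go(.5407,.1906,.2,1.244)"
```

```text
t 0.93 p [ 0.3283 -0.4499  0.2308] th 0.880 F [ 0.4 -0.7  0.7] M [ 0.01  0.01 -0.01] w 0.0499 
 q [ 0.98  0.41 -0.19  1.98  0.11  0.77  0.03] 
 shift mm [ 629.  -244.2   31.2] turn deg [-2.000e-02 -3.000e-02 -2.084e+01]
```

Request:
drive_tool(steps=[[0.05,0.038,-0.015,0,0,0,0],[0.05,0.038,-0.015,0,0,0,0],[0.05,0.038,-0.015,0,0,0,0],[0.05,0.038,-0.015,0,0,0,0],[0.05,0.038,-0.015,0,0,0,0]])

```text
time_s: 1.35
tcp_pos: [0.3927, -0.2572, 0.2313]
eef_rot: [0.907, 0.422, -0.0, 0.0]
wrist_force: [1.1, 0.2, -0.5]
gripper_width: 0.0501
```

Request:
drive_tool(steps=[[0.05,0.038,-0.015,0,0,0,0],[0.05,0.038,-0.015,0,0,0,0],[0.05,0.038,-0.015,0,0,0,0],[0.05,0.038,-0.015,0,0,0,0],[0.05,0.038,-0.015,0,0,0,0]])

```text
time_s: 1.77
tcp_pos: [0.4577, -0.0634, 0.2313]
eef_rot: [0.907, 0.422, -0.0, 0.0]
wrist_force: [1.3, -0.7, 0.1]
gripper_width: 0.0501
```

Request:
drive_tool(steps=[[0.05,0.038,-0.015,0,0,0,0],[0.05,0.038,-0.015,0,0,0,0],[0.05,0.038,-0.015,0,0,0,0],[0.05,0.038,-0.015,0,0,0,0],[0.05,0.01,-0.004,0,0,0,0]])

```text
time_s: 2.18
tcp_pos: [0.5144, 0.1069, 0.2314]
eef_rot: [0.905, 0.425, 0.002, -0.001]
wrist_force: [1.0, 0.3, 0.9]
gripper_width: 0.0501
```

Request:
drive_tool(steps=[[0.05,0,0,0,0,0,-7],[0.05,0,0,0,0,0,-7],[0.05,0,0,0,0,0,-6.8],[0.05,0,0,0,0,0,0]])

```text
time_s: 2.52
tcp_pos: [0.5127, 0.0998, 0.2309]
eef_rot: [0.814, 0.581, -0.0, -0.0]
wrist_force: [-0.3, 0.1, -0.3]
gripper_width: 0.0499
```

```bash
python3 -c "
from h import *
go(.5407,.1906,.1,1.244)"
```

```text
t 2.52 p [0.5127 0.0998 0.2309] th 1.240 F [-0.3  0.1 -0.3] M [-0.07  0.01 -0.01] w 0.0499 
 q [ 0.01  0.38 -0.41  2.04  0.22  0.76 -0.87] 
 shift mm [ 95.   -2.9 130.9] turn deg [-0.05  0.02 -0.21]
```

Request:
drive_tool(steps=[[0.05,0.03,-0.001,0.02,0,0,0],[0.05,0.03,-0.001,0.02,0,0,0],[0.05,0.03,-0.001,0.02,0,0,0],[0.05,0.005,0,0.02,0,0,0],[0.05,0,0,0.02,0,0,0]])

```text
time_s: 2.93
tcp_pos: [0.5418, 0.1934, 0.1302]
eef_rot: [0.816, 0.578, 0.001, -0.001]
wrist_force: [0.5, -1.0, 0.3]
gripper_width: 0.05
```

```bash
python3 -c "
from h import *
p,d=snapshot('top'); cv2.imwrite('pics/a1.png',cv2.resize(p[190:250,155:255],(800,480),interpolation=cv2.INTER_CUBIC)[:,:,::-1])
p,d=snapshot('side'); cv2.imwrite('pics/a2.png',cv2.resize(p[120:210,235:325],(600,600),interpolation=cv2.INTER_CUBIC)[:,:,::-1])
go(.5407,.1906,.049,1.244)"
```

```text
t 3.03 p [0.5397 0.1902 0.1284] th 1.232 F [-1.2 -0.5  1.1] M [-0.07  0.02  0.06] w 0.0500 
 q [-0.21  0.58 -0.34  2.02  0.32  0.6  -1.1 ] 
 shift mm [ 1.   1.1 79.4] turn deg [-0.23  0.21 -0.68]
```

View pics/a2.png

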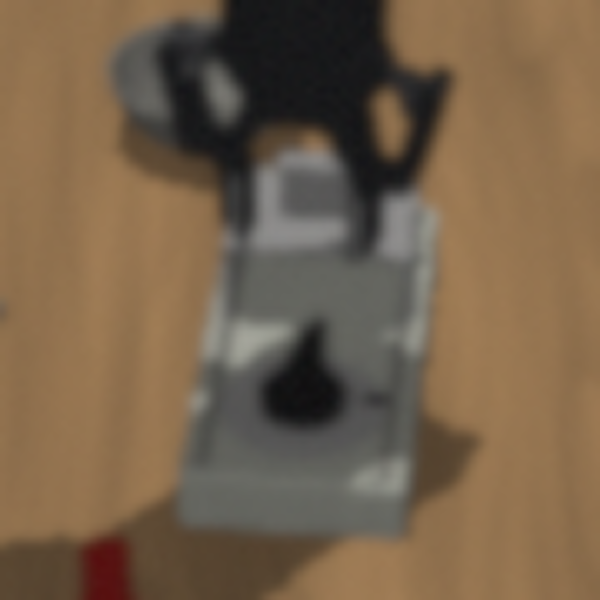

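The side view shows the open fingers straddling the bar, with the knob at (303,390) in the crop. I'll descend.

Request:
drive_tool(steps=[[0.05,0.001,0.001,0.02,0,0,-0.6],[0.05,0,0,0.02,0,0,0],[0.05,0,0,0.02,0,0,0],[0.05,0,0,0.012,0,0,0],[0.05,0,0,0.005,0,0,0]])

```text
time_s: 3.45
tcp_pos: [0.5424, 0.1904, 0.0535]
eef_rot: [0.813, 0.582, -0.001, 0.0]
wrist_force: [-0.2, 0.8, 0.0]
gripper_width: 0.0499
```

Request:
drive_tool(steps=[[0.0,0,0,0,0,0,0],[0.0,0,0,0,0,0,0],[0.0,0,0,0,0,0,0],[0.0,0,0,0,0,0,0],[0.0,0,0,0,0,0,0]])

```text
time_s: 3.87
tcp_pos: [0.5428, 0.1915, 0.0555]
eef_rot: [0.812, 0.583, 0.001, 0.0]
wrist_force: [-3.3, -0.1, 8.0]
gripper_width: 0.011
```

```bash
python3 -c "
from h import *
go(.5407,.1906,.049,.02)"
```

```text
t 3.87 p [0.5428 0.1915 0.0555] th 1.245 F [-3.3 -0.1  8. ] M [ 0.07  0.6  -0.1 ] w 0.0110 
 q [-0.26  0.68 -0.27  2.06  0.4   0.44 -1.15] 
 shift mm [-1.5 -1.7  6.5] turn deg [ 1.000e-02 -7.000e-02  7.018e+01]
```

The gripper holds the bar, at a width of 11 mm. There is 8 N upward because the tips touch the skirt, so I'll raise slightly and then turn.

Request:
drive_tool(steps=[[0.0,-0.001,-0.001,-0.003,0,0,0],[0.0,0,0,0,0,0,5],[0.0,0,0,0,0,0,5],[0.0,0,0,0,0,0,5],[0.0,0,0,0,0,0,5]])

```text
time_s: 4.28
tcp_pos: [0.543, 0.1908, 0.0564]
eef_rot: [0.902, 0.431, 0.001, -0.0]
wrist_force: [8.0, 1.9, -23.9]
gripper_width: 0.0108
```

Request:
drive_tool(steps=[[0.0,0,0,0,0,0,5],[0.0,0,0,0,0,0,5],[0.0,0,0,0,0,0,5],[0.0,0,0,0,0,0,5],[0.0,0,0,0,0,0,5]])

```text
time_s: 4.7
tcp_pos: [0.5437, 0.1902, 0.0565]
eef_rot: [0.974, 0.225, 0.002, 0.0]
wrist_force: [9.0, -0.6, -25.1]
gripper_width: 0.0105
```

```bash
python3 -c "
from h import *
go(.5407,.1906,.053,.02)"
```

```text
t 4.70 p [0.5437 0.1902 0.0565] th 0.455 F [  9.   -0.6 -25.1] M [-0.19 -2.1   0.09] w 0.0105 
 q [-0.39  0.67 -0.07  2.07  0.11  0.4  -1.66] 
 shift mm [-2.5 -1.7  3.5] turn deg [ 1.00e-02 -1.80e-01  2.49e+01]
```

Request:
drive_tool(steps=[[0.0,-0.001,0,0.0022,0,0,5],[0.0,0,0,0,0,0,5],[0.0,0,0,0,0,0,5],[0.0,0,0,0,0,0,5],[0.0,0,0,0,0,0,4]])

```text
time_s: 5.12
tcp_pos: [0.544, 0.1893, 0.0563]
eef_rot: [1.0, 0.017, 0.003, -0.0]
wrist_force: [7.9, -3.6, -2.3]
gripper_width: 0.0108
```

Request:
drive_tool(steps=[[0.0,0,0,0,0,0,0],[0.0,0,0,0,0,0,0]])

```text
time_s: 5.28
tcp_pos: [0.544, 0.1893, 0.0563]
eef_rot: [1.0, 0.019, 0.003, -0.0]
wrist_force: [8.0, -3.6, -1.4]
gripper_width: 0.0108
```

```bash
python3 -c "
from h import *
go(.5407,.1906,.053,.02)"
```

```text
t 5.28 p [0.544  0.1893 0.0563] th 0.038 F [ 8.  -3.6 -1.4] M [-0.85 -1.6  -0.09] w 0.0108 
 q [-0.46  0.67  0.03  2.08 -0.05  0.39 -1.92] 
 shift mm [-3.2 -1.4  3.2] turn deg [-0.02 -0.35  1.05]
```

θ is 0.038. I'll release, rise and look.

Request:
drive_tool(steps=[[0.05,0,0,0,0,0,0],[0.05,0,0,0,0,0,0],[0.05,0,0,0,0,0,0],[0.05,0,0,-0.03,0,0,0],[0.05,0,0,-0.04,0,0,0]])

```text
time_s: 5.7
tcp_pos: [0.5383, 0.1897, 0.1232]
eef_rot: [1.0, 0.021, -0.003, 0.001]
wrist_force: [0.2, 0.6, 0.7]
gripper_width: 0.0501
```

Request:
drive_tool(steps=[[0.05,-0.02,0,-0.035,0,0,-7],[0.05,-0.04,0,0,0,0,-7],[0.05,-0.04,0,0,0,0,-7],[0.05,-0.04,0,0,0,0,-7],[0.05,0,0,0,0,0,-7]])

```text
time_s: 6.12
tcp_pos: [0.3972, 0.1517, 0.16]
eef_rot: [0.946, 0.324, -0.004, 0.001]
wrist_force: [-0.7, -1.2, -0.6]
gripper_width: 0.0499
```

Run:
```python
from h import *
go(.5486,.25,.15,3.01)
for n,b in(("top",(190,250,155,255)),("side",(135,205,255,325))):
    p,d=snapshot(n); np.savez(f"pics/{n}1.npz",p=p,d=d); q=p[b[0]:b[1],b[2]:b[3]]
    cv2.imwrite(f'pics/b_{n}.png',cv2.resize(q,None,fx=8,fy=8,interpolation=cv2.INTER_CUBIC)[:,:,::-1])
```

```text
t 6.12 p [0.3972 0.1517 0.16  ] th 0.659 F [-0.7 -1.2 -0.6] M [-0.07  0.08 -0.01] w 0.0499 
 q [-0.4   0.37 -0.14  2.32  0.11  0.46 -1.53] 
 shift mm [180.   15.    8.6] turn deg [  -0.57    0.18 -134.68]
```

View pics/b_top.png

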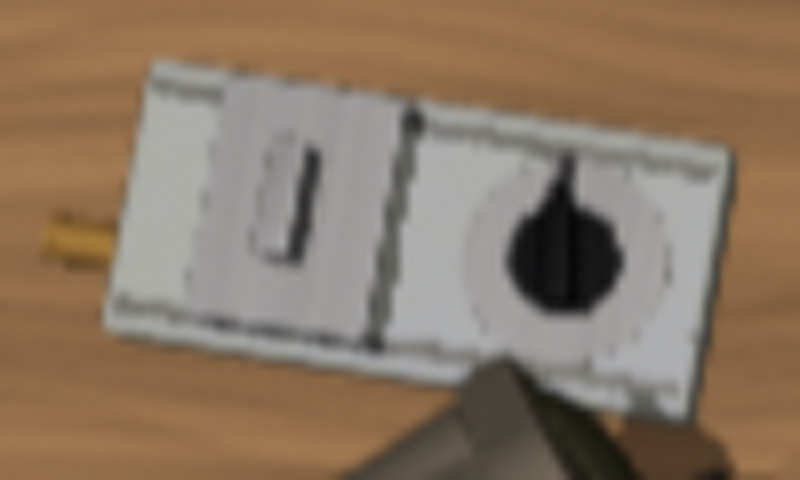

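View pics/b_side.png

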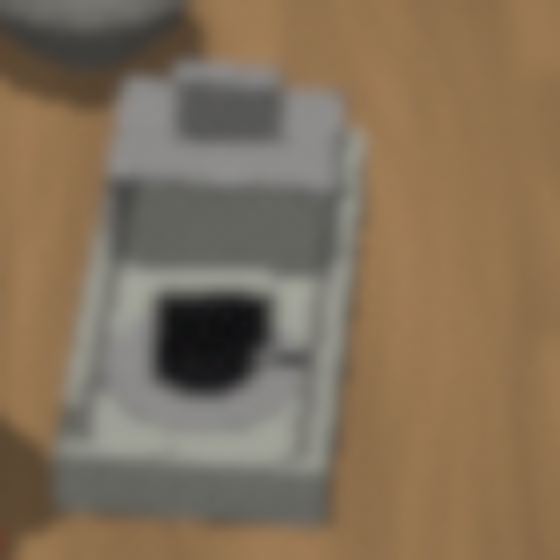

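Run:
```python
from h import *
np.set_printoptions(precision=3,suppress=True,linewidth=180)
for n,box in(("top",(212,212,242,236)),("side",(268,160,300,192))):
  for i in(0,1):
    p,_=load(n,i); g=cv2.GaussianBlur(p.max(2),(0,0),.1).astype(np.float32)
    u0,v0,u1,v1=box; q=cv2.resize(g[v0:v1,u0:u1],None,fx=8,fy=8,interpolation=cv2.INTER_CUBIC)
    m=(q<80).astype(np.uint8); nb,l,s,c=cv2.connectedComponentsWithStats(m); k=1+np.argmax(s[1:,4])
    cn=max(cv2.findContours((l==k).astype(np.uint8),0,1)[0],key=cv2.contourArea)[:,0]
    P=(cn+.5)/8-.5+[u0,v0]
    # skirt: fit circle in world at z=.040 to lower part contour
    W=np.array([ray(n,*x,.040)[:2] for x in P])
    sel=(W[:,0]<.540) if n=="top" else (W[:,1]<.188)
    A=np.c_[2*W[sel],np.ones(sel.sum())]; s_=np.linalg.lstsq(A,(W[sel]**2).sum(1),rcond=None)[0]
    r=np.sqrt(s_[2]+s_[0]**2+s_[1]**2); print(n,i,"skirt centre",s_[:2],"r",r)
    for z in (.061,):
        Wz=np.array([ray(n,*x,z)[:2] for x in P]); d=np.hypot(*(Wz-[.5407,.1906]).T); j=np.argsort(-d)[:12]; print("  far pts",Wz[j].mean(0),d[j].max())
    if i==1 or 1:
        # mark centroid
        b=(222,207,230,215) if n=="top" else (287,176,294,184)
        if i==1 and n=="top": continue
        if i==1: b=(287,176,294,184)
        w=np.clip(115-p.max(2)[b[1]:b[3],b[0]:b[2]].astype(float),0,None); yy,xx=np.mgrid[b[1]:b[3],b[0]:b[2]]
        c=((w*xx).sum()/w.sum(),(w*yy).sum()/w.sum()); print("  mark px",c,ray(n,*c,.039)[:2],ray(n,*c,.0375)[:2])
```

```text
top 0 skirt centre [0.542 0.192] r 0.0219063245811534
  far pts [0.551 0.218] 0.03022968161365388
  mark px (np.float64(225.33595800524935), np.float64(210.33858267716536)) [0.578 0.193] [0.579 0.193]
top 1 skirt centre [0.542 0.192] r 0.02157177461768114
  far pts [0.572 0.19 ] 0.031021869442678988
side 0 skirt centre [0.543 0.185] r 0.019791835446132156
  far pts [0.544 0.139] 0.051950884969022434
  mark px (np.float64(290.63803680981596), np.float64(179.43558282208588)) [0.577 0.188] [0.577 0.19 ]
side 1 skirt centre [0.543 0.186] r 0.020365918463194004
  far pts [0.543 0.139] 0.05185530195279993
  mark px (np.float64(288.40036231884056), np.float64(178.0090579710145)) [0.57  0.195] [0.571 0.197]
```

Run:
```python
from h import *
np.set_printoptions(precision=3,suppress=True,linewidth=180)
p,_=load("top",1); g=p.max(2); print(g[206:230,216:236])
q=np.clip(g[204:232,210:240].astype(float)*2.5,0,255).astype(np.uint8); q=cv2.resize(q,None,fx=18,fy=18,interpolation=cv2.INTER_CUBIC)
q=cv2.cvtColor(q,cv2.COLOR_GRAY2BGR)
ax=np.array([.542,.192])
for th,col in((0.038,(0,255,0)),(-.1,(0,0,255)),(.15,(255,0,0))):
    for s in(-1,1):
        a=np.array([np.cos(th),np.sin(th)]); nrm=np.array([-a[1],a[0]])
        P=[ax+a*-.02+s*nrm*.006, ax+a*.02+s*nrm*.006, ax+a*.028+s*nrm*.0025]
        px=[(proj("top",[*x,.071 if 1 else .06])-[210,204]+.5)*18 for x in P]
        cv2.polylines(q,[np.int32(px)],False,col,1)
cv2.imwrite("pics/b2.png",q)
```

```text
[[125 142 146 152 150 150 155 162 162 162 161 159 154 149 141 142 141 138 144 139]
 [128 120 124 121 124 124 132 143 145 147 151 155 157 159 163 163 164 160 157 150]
 [150 140 143 139 131 119 114 116 121 115 117 132 136 140 147 148 152 153 150 151]
 [170 171 170 168 153 140 130 117 112  84  85 125 136 129 126 126 126 130 129 129]
 [173 174 173 170 157 162 160 142 118  65  67 136 149 139 136 139 137 134 141 130]
 [174 173 169 164 149 157 163 154 114  61  69 150 156 153 153 155 156 141 160 150]
 [172 168 163 161 157 159 161 132  80  46  80 152 157 156 155 155 155 147 165 170]
 [163 162 159 161 159 159 156  99  41  25  82 152 157 156 156 155 156 158 162 169]
 [156 160 159 160 159 160 140  76  29  18  65 145 154 156 156 156 157 158 158 164]
 [161 160 160 160 157 154 101  38  21  20  43 114 130 150 154 156 158 159 157 162]
 [161 160 160 156 131 117  52  22  20  21  17  50  72 114 136 152 158 158 158 161]
 [161 160 160 137  76  44  19  17  20  22  10  19  29  49  86 126 156 157 158 162]
 [161 160 155 101  41  23  14  18  22  22  10  16  23  24  37  82 152 157 159 162]
 [161 159 140  65  28
[... 192 characters left out ...]
16  23  24  25  33  77 149 162 163]
 [160 155  85  32  22  21  14  20  24  25  10  17  23  24  25  27  60 148 162 162]
 [161 157  94  36  23  22  15  21  23  26  10  16  24  25  25  29  69 150 163 162]
 [161 159 122  49  25  21  16  21  24  26  10  19  25  25  24  39 111 155 163 162]
 [162 163 153  80  31  22  15  22  26  27  10  18  24  25  25  58 145 161 163 162]
 [162 163 159 124  56  30  19  23  26  26   9  19  25  29  48 107 154 163 163 163]
 [163 163 162 156 114  68  35  20  21  19  10  19  26  60 108 150 159 163 162 163]
 [163 163 162 164 155 123  84  46  40  33  33  41  52 113 152 159 160 164 163 163]
 [163 164 163 164 160 155 137 115 111 107 107 108 111 149 161 160 161 164 163 164]]
```

View pics/b2.png

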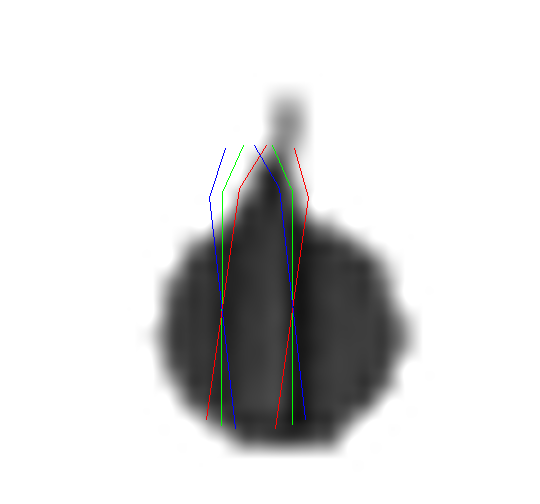

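With the contrast stretched, the bar's edges run vertical in the top view (columns 222 and 226, rows 216–227). That matches θ≈0.035, the angle the gripper set. The mark comes out between 0 and 0.05 rad, so the knob is set with margin. Next is the hood: the tab is near (0.555,0.298), so I'll turn the tool to θ=3.01.

Request:
drive_tool(steps=[[0.05,0,0,0,0,0,-7.1],[0.05,0,0,0,0,0,-7.1],[0.05,0,0,0,0,0,-7.1],[0.05,0,0,0,0,0,-7.1],[0.05,0,0,0,0,0,-7.1]])

```text
time_s: 6.63
tcp_pos: [0.4073, 0.1566, 0.1601]
eef_rot: [0.804, 0.594, 0.001, -0.0]
wrist_force: [-0.2, 0.1, 0.4]
gripper_width: 0.0503
```

Request:
drive_tool(steps=[[0.05,0,0,0,0,0,-7.1],[0.05,0,0,0,0,0,-7.1],[0.05,0,0,0,0,0,-7.1],[0.05,0,0,0,0,0,-7.1],[0.05,0,0,0,0,0,-7.1]])

```text
time_s: 7.05
tcp_pos: [0.4072, 0.1565, 0.1601]
eef_rot: [0.585, 0.811, 0.001, -0.0]
wrist_force: [0.3, 0.6, 0.4]
gripper_width: 0.0497
```

Request:
drive_tool(steps=[[0.05,0,0,0,0,0,-7.1],[0.05,0,0,0,0,0,-7.1],[0.05,0,0,0,0,0,-7.1],[0.05,0,0,0,0,0,-7.1],[0.05,0,0,0,0,0,-7.1]])

```text
time_s: 7.47
tcp_pos: [0.4072, 0.1565, 0.1601]
eef_rot: [0.31, 0.951, 0.001, 0.0]
wrist_force: [0.8, 0.6, -0.1]
gripper_width: 0.0498
```

Request:
drive_tool(steps=[[0.05,0,0,0,0,0,-7.1],[0.05,0,0,0,0,0,-7.1],[0.05,0,0,0,0,0,-7.1],[0.05,0,0,0,0,0,-7.0],[0.05,0,0,0,0,0,0]])

```text
time_s: 7.88
tcp_pos: [0.407, 0.1563, 0.1599]
eef_rot: [0.068, 0.998, 0.001, -0.0]
wrist_force: [-0.2, -0.7, -0.3]
gripper_width: 0.0496
```

Run:
```python
from h import *
go(.5552,.298,.15,3.01)
# tab top face centre in top view from first picture: crop c1 (285,200)
p,_=load("top",1); print(p.max(2)[202:226,184:198])
print(proj("top",[.5552,.2997,.113]))
```

```text
t 7.88 p [0.407  0.1563 0.1599] th 3.005 F [-0.2 -0.7 -0.3] M [-0.02  0.01 -0.01] w 0.0496 
 q [ 0.1   0.48 -0.81  2.28  0.62  0.61  0.25] 
 shift mm [-127.5  160.5   10. ] turn deg [ 0.07 -0.03 -0.29]
[[154 153 153 156 156 155 155 155 156 158 157 154 154 150]
 [153 153 153 156 157 156 157 155 156 158 156 155 153 153]
 [154 152 153 156 155 155 156 156 157 158 157 154 153 153]
 [154 152 154 157 155 155 155 155 156 157 156 154 154 154]
 [154 153 155 158 155 149 146 143 156 156 156 154 153 155]
 [154 152 156 158 154 144 139 135 153 143 150 153 153 156]
 [154 154 156 157 148 146 144 146 149 109 121 149 152 158]
 [153 155 157 154 133 141 144 147 145  73  70 135 151 158]
 [153 155 157 153 129 141 146 148 143  66  60 133 152 158]
 [152 155 159 155 138 142 147 148 127  62  69 143 155 158]
 [153 156 158 154 142 144 148 149 102  56  80 145 156 159]
 [154 156 156 144 144 147 150 151  86  55  98 146 156 160]
 [155 157 155 135 146 148 151 152  73  57 120 148 157 159]
 [155 158 155 140 149 149 153 151  68  59 131 151 158 159]
 [155 158 155 139 147 151 155 144  65  65 142 153 159 159]
 [156 158 155 144 149 153 154 125  60  68 143 154 159 158]
 [157 157 144 149 152 155 155  99  53  72 144 157 159 157]
 [157 156 134 151 153 157 157  82  52  96 146 157 160 156]
 [157 156 135 150 153 157 154  73  57 119 149 157 160 156]
 [157 157 140 142 131 130 125  64  63 132 154 159 159 157]
 [157 159 157 146 123 107 102  81  88 145 155 160 158 158]
 [158 160 160 159 154 142 139 128 129 151 156 160 157 158]
 [159 160 161 160 158 157 155 154 153 154 157 160 157 158]
 [159 159 161 160 158 159 158 155 155 154 158 160 158 157]]
[186.27492087 213.72275551]
```

Run:
```python
from h import *
for u in(186.8,191.6): print(ray("top",u,213.5,.113))
# hood -y edge of roof (dark line) & side view tab: crop b_side top face ~ (228,70), front face x 180..280,y 80..138
for c in((230,82),(230,62)): print(ray("side",255+c[0]/8-.5,135+c[1]/8-.5,.113))
print(ray("side",255+230/8-.5,135+138/8-.5,.083))
for c in((412,120),(375,335)): print("roof edge -y",ray("top",155+c[0]/8-.5,190+c[1]/8-.5,.083))
for c in((225,80),(188,315)): print("roof edge +y",ray("top",155+c[0]/8-.5,190+c[1]/8-.5,.083))
```

```text
[0.55590832 0.29815646 0.113     ]
[0.55623528 0.2837301  0.113     ]
[0.55579593 0.27827722 0.113     ]
[0.55634916 0.29288521 0.113     ]
[0.55628015 0.28127312 0.083     ]
roof edge -y [0.58898842 0.24699394 0.083     ]
roof edge -y [0.50615288 0.25725291 0.083     ]
roof edge +y [0.60289049 0.31962589 0.083     ]
roof edge +y [0.51211223 0.32896201 0.083     ]
```

The tab measures at about (0.556,0.291) in the top camera, so the hood starts roughly 10 mm along its travel. The knob grasp showed a robot-to-camera offset of about -2.5 mm in y. I'll aim for (0.556,0.2885).

Request:
drive_tool(steps=[[0.05,-0.025,0.031,0,0,0,0],[0.05,-0.025,0.031,0,0,0,0],[0.05,-0.025,0.031,0,0,0,0],[0.05,-0.025,0.031,0,0,0,0],[0.05,-0.025,0.028,0,0,0,0]])

```text
time_s: 8.3
tcp_pos: [0.5524, 0.2914, 0.16]
eef_rot: [0.072, 0.997, 0.0, -0.0]
wrist_force: [1.1, 0.2, 0.3]
gripper_width: 0.0497
```

Request:
drive_tool(steps=[[0.05,0,0,0,0,0,0]])

```text
time_s: 8.38
tcp_pos: [0.5557, 0.2951, 0.16]
eef_rot: [0.072, 0.997, 0.003, 0.001]
wrist_force: [0.2, 0.6, 0.6]
gripper_width: 0.0498
```

Run:
```python
from h import *
go(.556,.2885,.094,3.01)
```

```text
t 8.38 p [0.5557 0.2951 0.16  ] th 2.997 F [0.2 0.6 0.6] M [-0.02 -0.07  0.06] w 0.0498 
 q [-0.08  0.68 -0.77  1.86  0.61  0.85  0.26] 
 shift mm [-1.1 -6.9 66. ] turn deg [ 0.36  0.09 -0.76]
```

Request:
drive_tool(steps=[[0.05,0,-0.007,0.015,0,0,-0.6],[0.05,0,0,0.02,0,0,0],[0.05,0,0,0.02,0,0,0],[0.05,0,0,0.01,0,0,0],[0.05,0,0,0,0,0,0]])

```text
time_s: 8.8
tcp_pos: [0.549, 0.2818, 0.0928]
eef_rot: [0.065, 0.998, -0.001, -0.001]
wrist_force: [0.0, 0.4, 0.6]
gripper_width: 0.0502
```

Request:
drive_tool(steps=[[0.0,0,0,0,0,0,0],[0.0,0,0,0,0,0,0],[0.0,0,0,0,0,0,0],[0.0,0,0,0,0,0,0],[0.0,0,0,0,0,0,0]])

```text
time_s: 9.22
tcp_pos: [0.5502, 0.2832, 0.0964]
eef_rot: [0.064, 0.998, 0.001, 0.001]
wrist_force: [-0.7, 1.2, 6.7]
gripper_width: 0.0132
```

Run:
```python
from h import *
go(.5430,.1895,.094,3.01)
```

```text
t 9.22 p [0.5502 0.2832 0.0964] th 3.014 F [-0.7  1.2  6.7] M [ 0.32  0.19 -0.08] w 0.0132 
 q [-0.11  0.74 -0.71  1.93  0.71  0.74  0.2 ] 
 shift mm [ -4.8 -93.9   2.2] turn deg [0.11 0.09 0.26]
```

The gripper holds the tab, at a width of 13 mm. The small upward force suggests the tips rest on the roof, so I'll lift 1 mm and slide along the console's -y, which is tool -y.

Request:
drive_tool(steps=[[0.0,0,-0.005,-0.001,0,0,0],[0.0,0,-0.014,0,0,0,0],[0.0,0,-0.014,0,0,0,0],[0.0,0,-0.014,0,0,0,0],[0.0,0,-0.014,0,0,0,0]])

```text
time_s: 9.63
tcp_pos: [0.5419, 0.2203, 0.0965]
eef_rot: [0.064, 0.998, 0.0, 0.0]
wrist_force: [2.0, 1.8, 3.2]
gripper_width: 0.0132
```

Request:
drive_tool(steps=[[0.0,0,-0.01,0,0,0,0],[0.0,0,-0.01,0,0,0,0],[0.0,0,0,0,0,0,0]])

```text
time_s: 9.88
tcp_pos: [0.5391, 0.1986, 0.0964]
eef_rot: [0.064, 0.998, -0.001, -0.0]
wrist_force: [0.0, -1.6, 5.5]
gripper_width: 0.0132
```

Run:
```python
from h import *
go(.5430,.1895,.094,3.01)
```

```text
t 9.88 p [0.5391 0.1986 0.0964] th 3.013 F [ 0.  -1.6  5.5] M [-0.33 -0.05 -0.02] w 0.0132 
 q [ 0.02  0.7  -0.71  2.03  0.73  0.68  0.27] 
 shift mm [-5.  -8.5  2.4] turn deg [-0.14  0.    0.15]
```

Still free. I'll continue in small steps until it hits the stop.

Request:
drive_tool(steps=[[0.0,0,-0.004,0,0,0,0],[0.0,0,-0.004,0,0,0,0],[0.0,0,0,0,0,0,0]])

```text
time_s: 10.13
tcp_pos: [0.5383, 0.1927, 0.0964]
eef_rot: [0.064, 0.998, -0.0, 0.0]
wrist_force: [-0.1, -0.3, 8.0]
gripper_width: 0.013
```

Request:
drive_tool(steps=[[0.0,0,-0.003,0,0,0,0],[0.0,0,0,0,0,0,0]])

```text
time_s: 10.3
tcp_pos: [0.538, 0.1902, 0.0964]
eef_rot: [0.063, 0.998, -0.0, 0.0]
wrist_force: [-0.0, -0.8, 7.6]
gripper_width: 0.0134
```

Request:
drive_tool(steps=[[0.0,0,-0.003,0,0,0,0],[0.0,0,0,0,0,0,0]])

```text
time_s: 10.47
tcp_pos: [0.5379, 0.1894, 0.0964]
eef_rot: [0.063, 0.998, 0.002, 0.0]
wrist_force: [1.4, 6.1, 2.4]
gripper_width: 0.0133
```

Request:
drive_tool(steps=[[0.0,0,-0.002,0,0,0,0],[0.0,0,0,0,0,0,0],[0.0,0,0,0,0,0,0]])

```text
time_s: 10.72
tcp_pos: [0.5379, 0.1893, 0.0964]
eef_rot: [0.062, 0.998, 0.003, 0.001]
wrist_force: [2.0, 11.5, -1.2]
gripper_width: 0.0124
```

The hood is hard at the stop: 11.5 N with no further motion. I'll relax, release and rise.

Request:
drive_tool(steps=[[0.0,0,0.002,0,0,0,0],[0.05,0,0,0,0,0,0],[0.05,0,0,0,0,0,0],[0.05,0,0,-0.02,0,0,0],[0.05,0,0,-0.04,0,0,0]])

```text
time_s: 11.13
tcp_pos: [0.5351, 0.1855, 0.1526]
eef_rot: [0.063, 0.998, -0.002, -0.004]
wrist_force: [1.0, -0.4, -0.3]
gripper_width: 0.05
```

Request:
drive_tool(steps=[[0.05,0,-0.03,-0.02,0,0,0],[0.05,0,-0.04,0,0,0,0],[0.05,0,-0.04,0,0,0,0],[0.05,0,-0.04,0,0,0,0],[0.05,0,-0.03,0,0,0,0]])

```text
time_s: 11.55
tcp_pos: [0.513, 0.0049, 0.1754]
eef_rot: [0.064, 0.998, -0.002, -0.001]
wrist_force: [0.5, -0.9, -0.1]
gripper_width: 0.0501
```

Run:
```python
from h import *
go(.5283,-.0215,.10,3.01)
for n,b in(("top",(180,255,155,255)),("side",(135,205,255,325))):
    p,d=snapshot(n); np.savez(f"pics/{n}2.npz",p=p,d=d); q=p[b[0]:b[1],b[2]:b[3]]
    cv2.imwrite(f'pics/d_{n}.png',cv2.resize(q,None,fx=8,fy=8,interpolation=cv2.INTER_CUBIC)[:,:,::-1])
```

```text
t 11.55 p [0.513  0.0049 0.1754] th 3.013 F [ 0.5 -0.9 -0.1] M [-0.05 -0.02  0.02] w 0.0501 
 q [ 0.47  0.55 -0.84  2.1   0.6   0.75  0.68] 
 shift mm [-18.8 -24.   75.4] turn deg [-0.18 -0.13  0.15]
```

View pics/d_top.png

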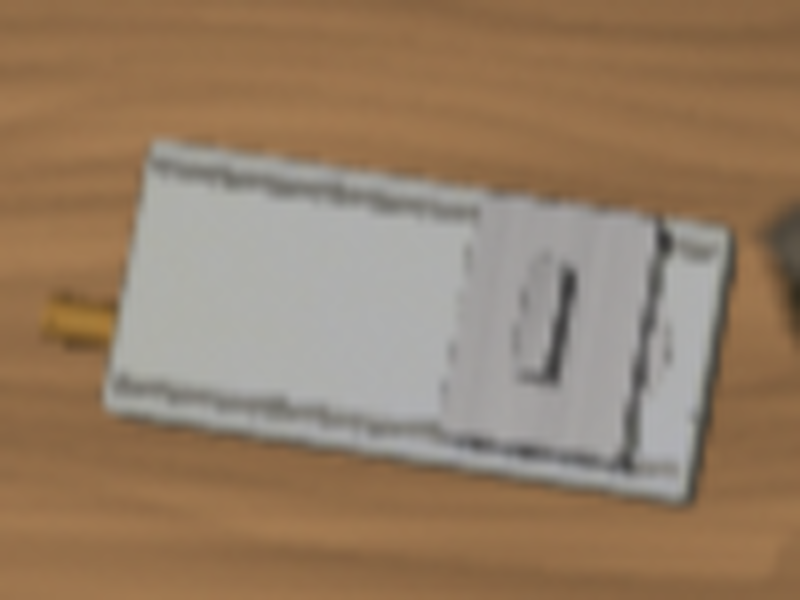

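View pics/d_side.png

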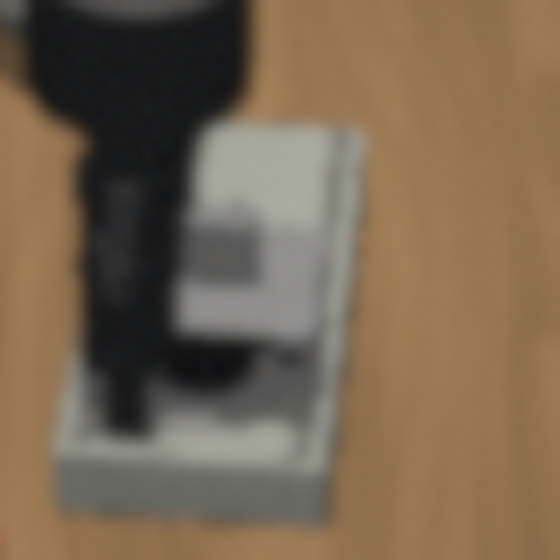

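The top view shows the hood over the knob, with its tab at crop (540,320). The gripper stopped at y=0.1893, the same y I measured for the knob axis. Next I'll measure the tab, cap and port accurately.

Run:
```python
from h import *
np.set_printoptions(precision=4,suppress=True)
print("tab",ray("top",155+538/8-.5,180+320/8-.5,.113))
p,_=load("top",0); s,_=load("side",0)
def fine(n,p,box,thr,z,f=8):
    u0,v0,u1,v1=box; hsv=cv2.cvtColor(cv2.resize(p[v0:v1,u0:u1],None,fx=f,fy=f,interpolation=cv2.INTER_CUBIC),cv2.COLOR_RGB2HSV)
    m=(hsv[...,1]<thr).astype(np.uint8); m=cv2.morphologyEx(m,cv2.MORPH_CLOSE,np.ones((15,15)))
    cn=max(cv2.findContours(m,0,1)[0],key=cv2.contourArea); (c,ax,a)=cv2.fitEllipse(cn)
    px=(np.array(c)+.5)/f-.5+[u0,v0]; print(n,px,np.array(ax)/f,ray(n,*px,z)); 
fine("top",p,(278,214,308,244),75,.0045)
# port ring: top view, stop ring outer edge
q=cv2.resize(p[190:232,332:376],None,fx=14,fy=14,interpolation=cv2.INTER_CUBIC); cv2.imwrite("pics/port.png",q[:,:,::-1])
q=cv2.resize(s[255:300,280:335],None,fx=12,fy=12,interpolation=cv2.INTER_CUBIC); cv2.imwrite("pics/port_s.png",q[:,:,::-1])
for z in (.028,.048,.062): print(z,proj("top",[.5891,-.2065,z]),proj("side",[.5891,-.2065,z]))
```

```text
tab [0.5402 0.1925 0.113 ]
top [292.6535 228.9235] [16.2079 16.3251] [ 0.5285 -0.0196  0.0045]
0.028 [352.5507 210.3268] [302.2806 274.5937]
0.048 [353.3157 209.4102] [302.5741 269.6076]
0.062 [353.8628 208.7547] [302.7832 266.0547]
```

View pics/port.png

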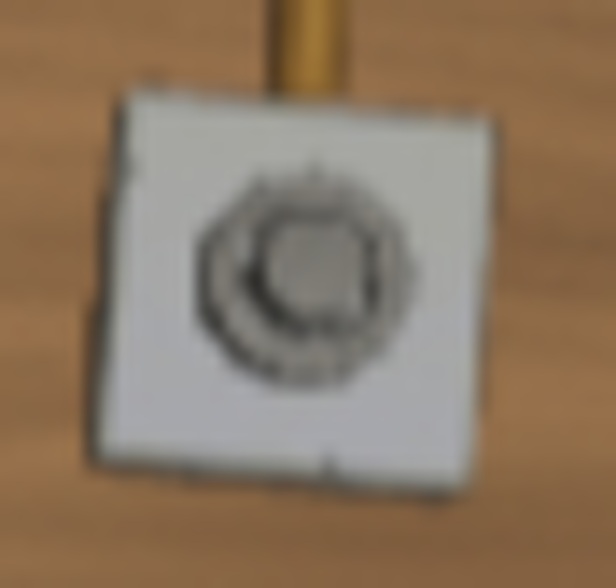

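View pics/port_s.png

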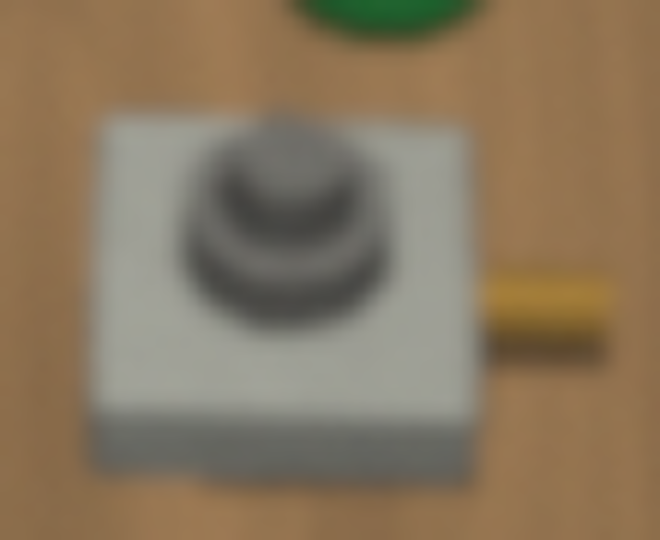

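The tab is at (0.540,0.1925) in the top camera, directly over the knob axis at (0.542,0.192), so the hood is fully home. The cap is at (0.5285,-0.0196) and the port at (0.589,-0.2065). The robot frame reads about 2.5 mm lower in y. Now I'll go to the cap.

Request:
drive_tool(steps=[[0.06,-0.01,-0.012,0.02,0,0,0],[0.06,-0.009,-0.012,0.025,0,0,0],[0.06,0,0,0.02,0,0,0],[0.06,0,0,0,0,0,0]])

```text
time_s: 11.98
tcp_pos: [0.5286, -0.0181, 0.1077]
eef_rot: [0.064, 0.998, -0.001, -0.003]
wrist_force: [-1.0, 0.7, -0.5]
gripper_width: 0.0597
```

Run:
```python
from h import *
go(.5285,-.022,.03,3.01)
```

```text
t 11.98 p [ 0.5286 -0.0181  0.1077] th 3.013 F [-1.   0.7 -0.5] M [ 0.05  0.06 -0.01] w 0.0597 
 q [ 0.43  0.65 -0.74  2.12  0.74  0.65  0.62] 
 shift mm [-0.9 -3.8 77.7] turn deg [-0.08 -0.33  0.2 ]
```

Request:
drive_tool(steps=[[0.06,-0.001,-0.004,0.02,0,0,0],[0.06,0,0,0.02,0,0,0],[0.06,0,0,0.02,0,0,0],[0.06,0,0,0.013,0,0,0],[0.06,0,0,0,0,0,0]])

```text
time_s: 12.4
tcp_pos: [0.5299, -0.0203, 0.0368]
eef_rot: [0.063, 0.998, -0.0, -0.002]
wrist_force: [-0.0, -0.5, 0.2]
gripper_width: 0.06
```

Run:
```python
from h import *
go(.5285,-.022,.03,3.01)
for n,b in(("side",(175,260,240,325)),("top",(205,250,265,325))):
    p,d=snapshot(n); q=p[b[0]:b[1],b[2]:b[3]]
    cv2.imwrite(f'pics/e_{n}.png',cv2.resize(q,None,fx=7,fy=7,interpolation=cv2.INTER_CUBIC)[:,:,::-1])
```

```text
t 12.40 p [ 0.5299 -0.0203  0.0368] th 3.016 F [-0.  -0.5  0.2] M [0.06 0.05 0.02] w 0.0600 
 q [ 0.34  0.75 -0.61  2.16  0.9   0.52  0.48] 
 shift mm [ 1.2 -1.9  6.8] turn deg [-0.04 -0.18  0.36]
```

View pics/e_side.png

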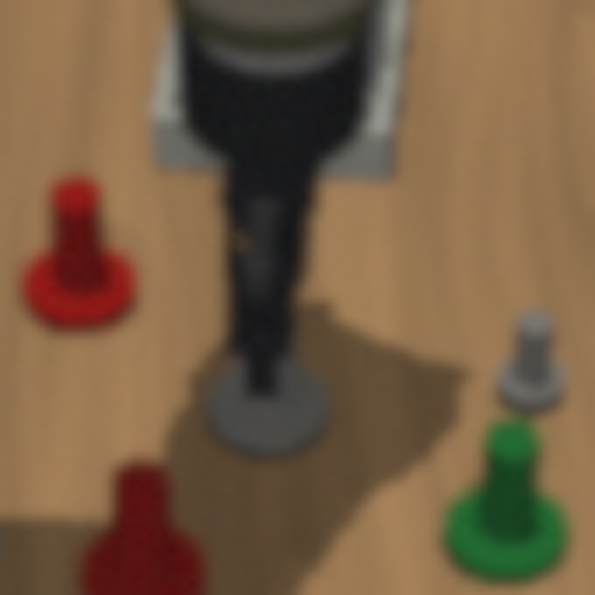

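The fingers straddle the cap's stem: the near finger is at crop (262,370) and the flange centre at (267,405). I'll drop a few mm and close.

Request:
drive_tool(steps=[[0.06,0.0005,-0.001,0.005,0,0,0.3],[0.06,0,0,0,0,0,0],[0.0,0,0,0,0,0,0],[0.0,0,0,0,0,0,0],[0.0,0,0,0,0,0,0]], squeeze=60)

```text
time_s: 12.92
tcp_pos: [0.5307, -0.0219, 0.0335]
eef_rot: [0.066, 0.998, -0.0, 0.0]
wrist_force: [0.4, -3.1, 2.3]
gripper_width: 0.0242
```

Request:
drive_tool(steps=[[0.0,0,0,0,0,0,0],[0.0,0,0,0,0,0,0]])

```text
time_s: 13.08
tcp_pos: [0.5308, -0.0219, 0.0335]
eef_rot: [0.066, 0.998, -0.0, 0.0]
wrist_force: [-1.5, -1.1, 5.3]
gripper_width: 0.0225
```

Run:
```python
from h import *
go(.5285,-.022,.03,3.01)
```

```text
t 13.08 p [ 0.5308 -0.0219  0.0335] th 3.009 F [-1.5 -1.1  5.3] M [-0.11  0.18 -0.06] w 0.0225 
 q [ 0.34  0.75 -0.59  2.16  0.91  0.5   0.47] 
 shift mm [ 2.2 -0.4  3.5] turn deg [-0.02  0.04 -0.03]
```

Gripped, at a width of 22.5 mm. The TCP sits (+2.3,-2.3) mm from the cap in the camera frame, so the port target is TCP (0.5913,-0.2088), and flange-on-ring is at z≈0.0815. I'll lift.

Request:
drive_tool(steps=[[0.0,0,0,-0.02,0,0,0],[0.0,0,0,-0.035,0,0,0],[0.0,0,0,-0.04,0,0,0],[0.0,0,0,-0.025,0,0,0],[0.0,0,0,0,0,0,0]])

```text
time_s: 13.5
tcp_pos: [0.5326, -0.0212, 0.1576]
eef_rot: [0.066, 0.998, 0.0, 0.003]
wrist_force: [0.9, 0.8, -1.8]
gripper_width: 0.0225
```

Run:
```python
from h import *
go(.5913,-.2088,.15,3.01)
```

```text
t 13.50 p [ 0.5326 -0.0212  0.1576] th 3.009 F [ 0.9  0.8 -1.8] M [ 0.05 -0.07  0.03] w 0.0225 
 q [ 0.49  0.59 -0.81  2.08  0.65  0.73  0.71] 
 shift mm [ -82.9 -178.2    7.9] turn deg [ 0.05  0.36 -0.03]
```

Request:
drive_tool(steps=[[0.0,-0.014,-0.03,0,0,0,0],[0.0,-0.014,-0.03,0,0,0,0],[0.0,-0.014,-0.03,0,0,0,0],[0.0,-0.014,-0.03,0,0,0,0],[0.0,-0.014,-0.03,0,0,0,0]])

```text
time_s: 13.92
tcp_pos: [0.5799, -0.1815, 0.1521]
eef_rot: [0.066, 0.998, -0.0, -0.001]
wrist_force: [1.5, 0.2, -1.9]
gripper_width: 0.0221
```

Request:
drive_tool(steps=[[0.0,-0.013,-0.028,0,0,0,0],[0.0,0,0,0,0,0,0],[0.0,0,0,0,0,0,0]])

```text
time_s: 14.17
tcp_pos: [0.5888, -0.2114, 0.1515]
eef_rot: [0.068, 0.998, 0.0, -0.001]
wrist_force: [-0.2, -0.0, -1.7]
gripper_width: 0.0224
```

Run:
```python
from h import *
go(.5913,-.2088,.11,3.01)
```

```text
t 14.17 p [ 0.5888 -0.2114  0.1515] th 3.006 F [-0.2 -0.  -1.7] M [ 0.05  0.04 -0.01] w 0.0224 
 q [ 0.76  0.7  -0.8   1.87  0.65  0.86  1.07] 
 shift mm [-2.2  2.9 41.5] turn deg [-0.   -0.09 -0.25]
```

Request:
drive_tool(steps=[[0.0,-0.002,0.003,0.015,0,0,-0.2],[0.0,0,0,0.02,0,0,0],[0.0,0,0,0.014,0,0,0],[0.0,0,0,0,0,0,0],[0.0,0,0,0,0,0,0]])

```text
time_s: 14.58
tcp_pos: [0.5912, -0.205, 0.1029]
eef_rot: [0.063, 0.998, 0.0, -0.001]
wrist_force: [0.7, -0.2, -0.5]
gripper_width: 0.022
```

Run:
```python
from h import *
go(.5913,-.2088,.0955,3.01)
for n,b in(("top",(170,250,310,400)),("side",(215,300,265,350))):
    p,d=snapshot(n); np.savez(f"pics/{n}3.npz",p=p,d=d); q=p[b[0]:b[1],b[2]:b[3]]
    cv2.imwrite(f'pics/f_{n}.png',cv2.resize(q,None,fx=7,fy=7,interpolation=cv2.INTER_CUBIC)[:,:,::-1])
```

```text
t 14.58 p [ 0.5912 -0.205   0.1029] th 3.015 F [ 0.7 -0.2 -0.5] M [-0.05 -0.03  0.01] w 0.0220 
 q [ 0.72  0.75 -0.75  1.9   0.72  0.78  1.01] 
 shift mm [-0.6 -3.7  7.4] turn deg [ 0.04 -0.14  0.3 ]
```

View pics/f_side.png

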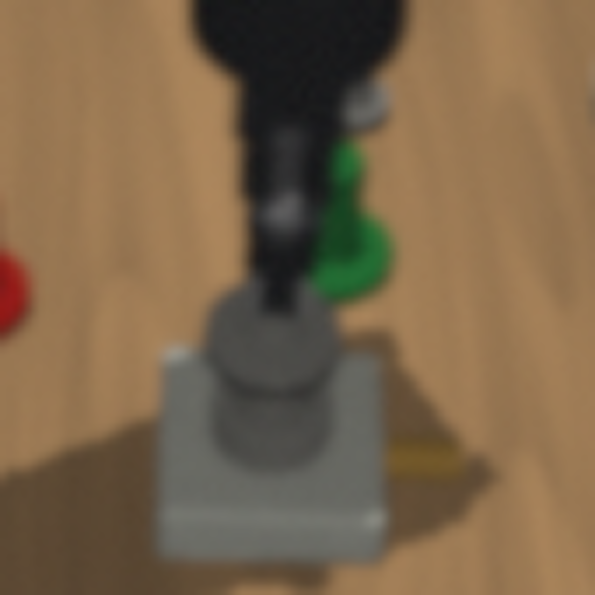

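View pics/f_top.png

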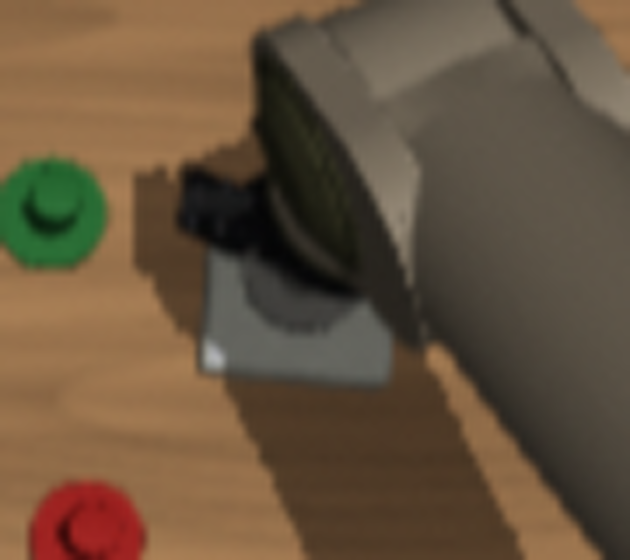

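Run:
```python
from h import *
print(ray("side",303.4,215+334/7-.5,.0785), ray("side",265+272/7-.5,263,.0785), ray("side",303.5,268.2,.062))
# ring bottom arc row: first image & now
for z,y in((.028,-.2065-.023),): print(proj("side",[.589,y,z]))
```

```text
[ 0.58994916 -0.20795866  0.0785    ] [ 0.5896512  -0.21066218  0.0785    ] [ 0.59046014 -0.21393222  0.062     ]
[302.83292432 281.32461958]
```

The side view agrees: the cap needs about 4 mm more in -y, and x is aligned to within 1 mm. I'll correct and descend gently.

Request:
drive_tool(steps=[[0.0,0,-0.004,0.002,0,0,0.3],[0.0,0,0,0.003,0,0,0],[0.0,0,0,0,0,0,0],[0.0,0,0,0,0,0,0]])

```text
time_s: 15.02
tcp_pos: [0.5912, -0.2107, 0.0992]
eef_rot: [0.067, 0.998, -0.0, 0.0]
wrist_force: [-0.1, -0.1, -1.7]
gripper_width: 0.0223
```

Run:
```python
from h import *
go(.5913,-.2088,.0815,3.01)
```

```text
t 15.02 p [ 0.5912 -0.2107  0.0992] th 3.007 F [-0.1 -0.1 -1.7] M [-0.03 -0.01 -0.08] w 0.0223 
 q [ 0.72  0.76 -0.74  1.9   0.73  0.78  1.  ] 
 shift mm [ 0.2  1.9 17.7] turn deg [-0.01  0.01 -0.14]
```

Request:
drive_tool(steps=[[0.0,0,0.0015,0.003,0,0,0],[0.0,0,0,0.003,0,0,0],[0.0,0,0,0.003,0,0,0],[0.0,0,0,0,0,0,0]])

```text
time_s: 15.35
tcp_pos: [0.5918, -0.2088, 0.0899]
eef_rot: [0.067, 0.998, 0.0, 0.0]
wrist_force: [-0.3, -0.3, 3.6]
gripper_width: 0.0227
```

Request:
drive_tool(steps=[[0.0,0,0,0.002,0,0,0],[0.0,0,0,0.002,0,0,0],[0.0,0,0,0.001,0,0,0],[0.0,0,0,0,0,0,0]])

```text
time_s: 15.68
tcp_pos: [0.5919, -0.2088, 0.0853]
eef_rot: [0.067, 0.998, -0.0, 0.0]
wrist_force: [-1.6, -0.2, 5.6]
gripper_width: 0.0223
```

Run:
```python
from h import *
go(.5913,-.2088,.0815,3.01)
```

```text
t 15.68 p [ 0.5919 -0.2088  0.0853] th 3.008 F [-1.6 -0.2  5.6] M [-0.06  0.11  0.  ] w 0.0223 
 q [ 0.71  0.77 -0.73  1.91  0.75  0.75  0.98] 
 shift mm [ 0.6 -0.   3.8] turn deg [-0.    0.04 -0.11]
```

The force follows the spring curve (expected about 5.9 N, reading 5.6 N). 3–4 mm remain.

Request:
drive_tool(steps=[[0.0,0,0,0.001,0,0,0],[0.0,0,0,0.001,0,0,0],[0.0,0,0,0.001,0,0,0],[0.0,0,0,0,0,0,0]])

```text
time_s: 16.02
tcp_pos: [0.5919, -0.2088, 0.0824]
eef_rot: [0.067, 0.998, -0.0, 0.0]
wrist_force: [-0.7, -0.1, 7.9]
gripper_width: 0.0221
```

Request:
drive_tool(steps=[[0.0,0,0,0.001,0,0,0],[0.0,0,0,0,0,0,0],[0.0,0,0,0,0,0,0]])

```text
time_s: 16.27
tcp_pos: [0.5919, -0.2088, 0.0816]
eef_rot: [0.067, 0.998, -0.0, 0.0]
wrist_force: [-0.8, -0.9, 7.3]
gripper_width: 0.0223
```

Request:
drive_tool(steps=[[0.0,0,0,0.0007,0,0,0],[0.0,0,0,0,0,0,0],[0.0,0,0,0,0,0,0]])

```text
time_s: 16.52
tcp_pos: [0.592, -0.2089, 0.0815]
eef_rot: [0.067, 0.998, -0.0, 0.001]
wrist_force: [-2.8, 0.1, 13.8]
gripper_width: 0.022
```

Request:
drive_tool(steps=[[0.0,0,0,0.0007,0,0,0],[0.0,0,0,0,0,0,0],[0.0,0,0,0,0,0,0]])

```text
time_s: 16.77
tcp_pos: [0.592, -0.2089, 0.0815]
eef_rot: [0.067, 0.998, -0.001, 0.001]
wrist_force: [-5.2, -0.4, 20.1]
gripper_width: 0.0224
```

z has stopped at 0.0815 and the force rises with no further motion, so the flange is on the ring with about 22 N of push. I'll verify with a look.

Request:
drive_tool(steps=[[0.0,0,0,0,0,0,0],[0.0,0,0,0,0,0,0],[0.0,0,0,0,0,0,0],[0.0,0,0,0,0,0,0],[0.0,0,0,0,0,0,0]])

```text
time_s: 17.18
tcp_pos: [0.592, -0.2089, 0.0815]
eef_rot: [0.067, 0.998, -0.001, 0.001]
wrist_force: [-4.8, 0.3, 20.4]
gripper_width: 0.0221
```

Run:
```python
from h import *
go(.5913,-.2088,.0815,3.01)
for n,b in(("side",(225,300,265,350)),("top",(170,250,155,400))):
    p,d=snapshot(n); np.savez(f"pics/{n}4.npz",p=p,d=d); q=p[b[0]:b[1],b[2]:b[3]]; f=7 if n=="side" else 3
    cv2.imwrite(f'pics/g_{n}.png',cv2.resize(q,None,fx=f,fy=f,interpolation=cv2.INTER_CUBIC)[:,:,::-1])
go(.5913,-.2088,.0815,3.01)
```

```text
t 17.18 p [ 0.592  -0.2089  0.0815] th 3.008 F [-4.8  0.3 20.4] M [0.06 1.12 0.01] w 0.0221 
 q [ 0.71  0.78 -0.72  1.91  0.76  0.75  0.98] 
 shift mm [0.7 0.  0. ] turn deg [-0.07  0.09 -0.12]
t 17.28 p [ 0.592  -0.2089  0.0815] th 3.008 F [-5.2  0.7 19.8] M [ 0.07  1.05 -0.01] w 0.0222 
 q [ 0.71  0.78 -0.72  1.91  0.76  0.75  0.98] 
 shift mm [ 0.7  0.  -0. ] turn deg [-0.07  0.09 -0.12]
```

View pics/g_side.png

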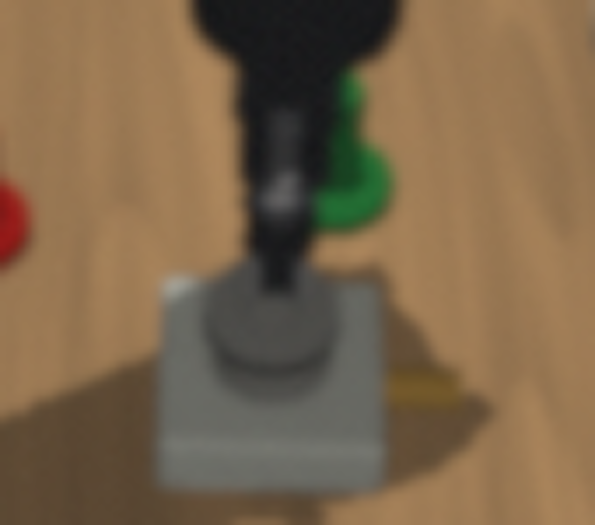

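View pics/g_top.png

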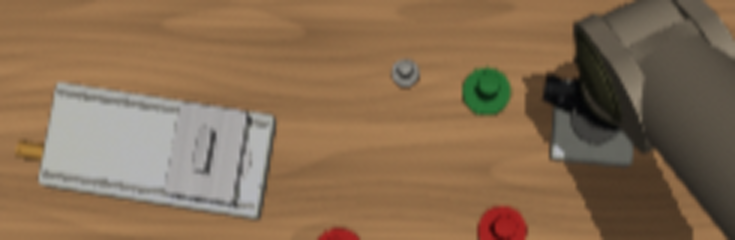

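The side view shows the flange centred on the ring (crop 270 against 271), flat with no visible gap. The hood is still over the knob and the other things are in place. The force is steady at about 20 N, so I'm handing in.

```bash
python3 -c "
from bench import job_done, readout
print(job_done()); o=readout.get_obs(); print(o['time_s'],o['tcp_pos'],o['wrist_force'],o['gripper_width'])"
```

```text
the job is handed in; nothing more can be done
None
the job is handed in; nothing more can be done
```

The leak test is set up and handed in at about 17.3 s. No verdict came back, so the results below are my own last checks.

- **Knob:** I turned its pointer to about 0.035 rad in the world frame. The top camera puts the mark at 0 to 0.05 rad. A cruder side-view estimate gave about 0.09 rad, so the two disagree a little, but both are inside the 0.14 rad limit. I did not re-measure the pointer once the hood covered it.
- **Hood:** I slid it to its hard stop, where it took 11.5 N with no further motion. Its tab then measured within about 2 mm of the knob axis. It started roughly 10 mm along its travel rather than fully parked.
- **Cap:** The grey wide-flange cap is still gripped and pressed on the stop ring. The downward motion stopped at the expected height, and the force held steady at about 20 N (about 22 N of push with the cap's weight). In the side view it looks flat and centred across the view to about 1 mm. A side push of about 5 N and a moment of about 1.1 N m remained at the end.
- **Camera offset:** The cameras and the arm disagreed by about 2–3 mm in y, and the side camera by more. I corrected for this when gripping and placing the cap.
- **Other things on the table:** The narrow plug and the look-alikes in the last views showed no visible movement. I did not measure the other items again, and the arm made no contact with them that I saw.

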